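Fetch the tiffin box from behind the canisters

ROBOT

A 6-joint arm with a two-finger parallel gripper is mounted at the origin on the work surface. World frame = base frame: x ahead of the robot, y to its left, z up, the work surface at z = 0. Lengths are in m, angles in rad, forces in N, time in s.
With the tool pointing down it reaches from about 0.325 to 0.925 m from the base axis. Payload 3.1 kg.
Tool frame: the origin (TCP) lies between the finger pads; the fingertips stand 17 mm ahead of it and the grasp point (between the pads) lies 2 mm behind it; z points along the fingers, y is the line along which they close (so a half turn about z gives the same grasp; the last joint's range is limited). The gripper opens to 85 mm and grips with 20 to 120 N. Pads are 22 mm wide; open, the fingers measure 114 mm over their backs; the gripper's body (76 mm by 85 mm) begins 54 mm behind the grasp point. The pads swing forward as they close: fully open they stand 13 mm farther back than shut.
Start: joints at [-1.321, 0.217, 1.613, -0, 1.311, -0.112], TCP at [0.221, -0.585, 0.248] pointing down, gripper open.
Joint ranges: [-2.75, 2.75], [-0.78, 2.1], [0.31, 2.55], [-1.13, 4.27], [0.13, 2.63], [-2.58, 2.58]. Speed limits (rad/s): [2.79, 2.79, 3.14, 3.14, 3.14, 3.14].

INTERFACE

Orientations are given as a unit quaternion [x, y, z, w].
In Python, from cell import env gives the robot as it stands. The module is installed in compiled form; this text tells all that it offers.
- The arm moves only by the tool carry_out, never from a script. Its argument "targets" is a list that holds one entry, the list of rows, each a list of 7 numbers: the turn, a rotation vector about the tool's x, y, z in rad, then the shift along the tool's x, y, z in m, then the closure, from 0 (fully open) to 1 (shut). A call has 1 to 20 rows; each row is the pose to reach, as a shift and turn from the pose commanded when the call began, along the tool's axes at that moment; what a row does not reach only later rows make up. A row lasts 1/12 s, in which the tool goes at most 41.7 mm and 7.16 degrees, less where a joint would pass 70% of its speed; a pose out of reach is approached as far as the arm can. A call with a gripper value outside its range is refused whole. The fingers move at their own pace and stop on an object; "grip_force" is the grip in N (left out, the last holds). Time passes only in rows, so rows that repeat a pose let the fingers close. It gives the time, the measured TCP pose, the force, the opening and the grip force at its end, in the units of the state.
- env.get_state(): the state, without advancing time (a new reading comes with each control period).
- env.camera(name): name is "scene" or "top" or "wrist"; returns the picture (384x512x3 uint8, red, green, blue); there is no depth.
- env.camera_model(name): a dict with "vertical_fov" (degrees; the focal length in pixels is half the picture's height over the tangent of half this angle, whatever the lens; pixels are square), "cx", "cy" (the principal point, pixels), "dist" ([k1, k2, p1, p2, k3] as OpenCV has them; the pictures are not rectified), "world_from_camera" (4x4, takes a point from camera to world coordinates); the wrist camera has in their place "mount" (4x4, takes a point from camera to tool coordinates, whose origin is the TCP and whose axes are the flange's). Camera axes: x right, y down, z forward; pixel columns grow to the right and rows downward; lengths in m; the calibration is good to about 2 mm. A picture is of the moment at which its call begins: read the wrist's pose just before it. camera_model takes no time and is no camera call.
- env.finish_job(): hands the job in; it is judged then, once.
Trained networks look in the newest picture that a camera, given by its name, has taken for a name from the list of things; names that differ only in an ending like _2 or _b are one class to them, and where a whole thing is asked for, a point or a joint stands for the part that bears it (a point fixed in the world has none). Each returns a list of dicts, best first, with "p" (0 to 1); they miss things now and then, are a little off and sometimes report something else, mostly with a low value. They report only what shows in the picture. A call takes as long as a camera call. They do not tell look-alikes from the thing itself.
- env.recognise(thing, camera): "location" ([column, row] in pixels, amid what is visible of it).
- env.place_of(thing, camera): "location" ([column, row] in pixels: a listed point, or the origin of a listed thing).
The state is a dict: "clock": time; "q": joint angles; "qd": joint speeds; "joint_torque": joint torques, N m; "eef_pos": TCP position; "ee_rot": TCP orientation; "ft_force": force on the tool from outside, world axes, zero at the start; "wrist_torque": the same for the moment, N m; "grip_width": finger opening in m; "grasp_force": force on a finger pad.
Only numpy, scipy, OpenCV 4.12 (cv2) and the standard library are available. Lean on these libraries where they do the work, as an engineer would, in place of code of your own. Each camera call takes 0.05 s, during which the arm holds its last target. There are 200 camera calls.

TASK

The low steel tiffin box stands in the wooden caddy behind two tin canisters. First stand both canisters on the light wooden board, then lift out the tiffin box and set it upright on the middle of the blue trivet while the canisters wait on the board, and only then put each canister back on the very spot in the caddy where it stood at the start. Keep all three upright throughout, and do not disturb the mortar, the tumbler or the salt jar.

Things in the scene. Friction and masses are not known exactly. Their poses are not given: they have to be found in the camera images.
- slim_canister: loose tin canister, plain closed upright cylinder, 50 mm diameter, 150 mm tall, the slimmer and taller of the two, 0.18 to 0.35 kg. Origin at the centre of its underside, z up. At the start it stands in the front (robot-side) half of the caddy, on the left or on the right: take note of the spot.
- wide_canister: loose tin canister, plain closed upright cylinder, 62 mm diameter, 122 mm tall, the wider and shorter of the two, 0.18 to 0.35 kg. Origin at the centre of its underside, z up. At the start it stands in the front half of the caddy beside the slim one, about 110 mm from it centre to centre: take note of the spot.
- tiffin: loose closed stainless steel lunch (tiffin) box with rounded edges, 60 mm wide along its x, 100 mm long along its y, 48 mm tall, 0.2 to 0.4 kg, to be taken across its 60 mm width. Small clips on its two short ends stand out 4 mm. Origin at the centre of its underside, z up. At the start it lies in the far half of the caddy behind the canisters, its centre about 95 mm behind the line through theirs, long side roughly parallel to the caddy's back rail.
- caddy: fixed wooden caddy: floor plate 210 mm along x by 240 mm along y with its top 12 mm above the worktop, open towards the robot (-x); 12 mm thick rails along its back (+x) and both sides (+y, -y), their tops 42 mm above the worktop, outside the floor plate. Origin at the centre of the underside of the floor plate, z up.
- board: fixed light wooden board, the side area: 150 mm along its x, 210 mm along its y, top 12 mm above the worktop, no rim. Origin at the centre of its underside. It lies left or right of the caddy.
- trivet: fixed flat round blue silicone trivet, 160 mm diameter, top 8 mm above the worktop. Origin at the centre of its underside. It lies on the other side of the caddy from the board.
- mortar: loose white ceramic mortar, 90 mm rim diameter, 70 mm tall, with its pestle leaning in it up to 125 mm high and 45 mm off-centre; not to be disturbed. Origin at the centre of its underside.
- tumbler: loose open steel tumbler, 68 mm diameter, 100 mm tall; not to be disturbed. Origin at the centre of its underside.
- salt_jar: loose small white jar with dark wooden cap, 48 mm diameter, 75 mm tall, on the robot's side of the caddy; not to be disturbed. Origin at the centre of its underside.
Mind the look-alikes: they are no part of the job. Leave any purple or turquoise look-alike of the wide_canister alone.

How it is judged:
By the outcome, as a careful person would: the job done as asked, in the order asked, and still so for the second after the job is handed in, with the robot touching nothing.
It also fails if it takes over 125 s, if anything falls off the work surface, if the arm or the gripper's body presses on something with over 40 N, if the wrist force passes 120 N, or if a joint passes its speed limit or range.

## Working session

There is one attempt and no reset: what is moved stays moved. The work goes in short steps, Python scripts to look and compute and a tool call to move; the robot and the scene stay as the last step left them, time stands still between calls to the robot, and variables do not carry over. Pictures are saved under pics/ and viewed, at most 14 in all, crops included, and the job is handed in when it is done.

Besides the shell and the picture viewer there is one more tool, called after "Emit:" by a JSON object that holds its "api" and its "payload", one argument or row to a line. carry_out: Moves the arm, as the interface text tells. Its arguments: {"type":"object","properties":{"targets":{"type":"array","items":{"type":"array","items":{"type":"array","items":{"type":"number"}}}},"grip_force":{"type":"number"}},"required":["targets"]}

```bash
mkdir -p pics; cat > h.py <<'E'
import numpy as np, cv2
from cell import env
from scipy.spatial.transform import Rotation as R
def cam(name):
    m=env.camera_model(name)
    f=192/np.tan(np.radians(m["vertical_fov"])/2)
    K=np.array([[f,0,m["cx"]],[0,f,m["cy"]],[0,0,1]])
    if "mount" in m:
        s=env.get_state(); T=np.eye(4); T[:3,:3]=R.from_quat(s["ee_rot"]).as_matrix(); T[:3,3]=s["eef_pos"]
        T=T@np.array(m["mount"])
    else: T=np.array(m["world_from_camera"])
    return K,np.array(m["dist"],float),T
def ray(c,uv):
    K,d,T=c
    p=cv2.undistortPoints(np.array([[uv]],float),K,d)[0,0]
    return T[:3,3],T[:3,:3]@np.array([p[0],p[1],1])
def atz(c,uv,z):
    o,v=ray(c,uv); return o+v*(z-o[2])/v[2]
def tri(cs,uvs):
    A=np.zeros((3,3));b=np.zeros(3)
    for c,u in zip(cs,uvs):
        o,v=ray(c,u);v=v/np.linalg.norm(v);P=np.eye(3)-np.outer(v,v);A+=P;b+=P@o
    return np.linalg.solve(A,b)
def proj(c,X):
    K,d,T=c;Ti=np.linalg.inv(T)
    return cv2.projectPoints(np.array(X,float).reshape(-1,3),cv2.Rodrigues(Ti[:3,:3])[0],Ti[:3,3],K,d)[0][:,0]
def snap(name,fn=None):
    c=cam(name); im=env.camera(name)
    if fn: cv2.imwrite("pics/"+fn,cv2.cvtColor(im,cv2.COLOR_RGB2BGR))
    return c,im
E
python3 - <<'E'
from h import *
np.set_printoptions(precision=3,suppress=True)
s=env.get_state();print({k:np.round(s[k],3) for k in s})
C={n:snap(n,n+"0.png")[0] for n in("scene","top")}
print(C["scene"][2],C["top"][2])
for t in "slim_canister wide_canister tiffin caddy board trivet mortar tumbler salt_jar".split():
    P={}
    for n in C:
        P[n]=env.place_of(t,n)
        print(t,n,[(np.round(r["location"]),round(r["p"],2),atz(C[n],r["location"],.012)[:2]) for r in P[n][:3]])
    if P["scene"] and P["top"]: print("   tri",tri([C[n] for n in C],[P[n][0]["location"] for n in C]))
a=[cv2.imread(f"pics/{n}0.png") for n in C]
cv2.imwrite("pics/scene0b.png",cv2.resize(a[0],(800,600)));cv2.imwrite("pics/top0b.png",cv2.resize(a[1],(800,600)))
E
```

```text
{'clock': np.float64(0.0), 'q': array([-1.321,  0.218,  1.615,  0.   ,  1.311, -0.112]), 'qd': array([-0.001,  0.   , -0.001,  0.001,  0.   ,  0.002]), 'joint_torque': array([ -0.   , -39.685, -30.386,  -0.   ,   0.01 ,   0.   ]), 'eef_pos': array([ 0.221, -0.584,  0.247]), 'ee_rot': array([ 0.984,  0.18 , -0.   , -0.001]), 'ft_force': array([-0.272, -0.434, -0.298]), 'wrist_torque': array([-0.027,  0.031, -0.019]), 'grasp_force': np.float64(0.0), 'grip_width': np.float64(0.086)}
[[ 0.318  0.659 -0.682  1.358]
 [ 0.948 -0.221  0.228 -0.258]
 [-0.    -0.719 -0.695  0.834]
 [ 0.     0.     0.     1.   ]] [[ 0.016 -0.983  0.181  0.396]
 [-0.999 -0.011  0.033 -0.012]
 [-0.03  -0.181 -0.983  1.022]
 [ 0.     0.     0.     1.   ]]
slim_canister scene [(array([235., 191.]), 0.6, array([ 0.567, -0.021]))]
slim_canister top [(array([276., 189.]), 0.8, array([ 0.582, -0.039]))]
   tri [ 0.581 -0.032  0.028]
wide_canister scene [(array([274., 183.]), 0.91, array([0.57 , 0.087])), (array([217., 171.]), 0.83, array([ 0.474, -0.044])), (array([321., 253.]), 0.8, array([0.824, 0.106]))]
wide_canist
[... 664 characters left out ...]
4]
trivet scene [(array([344., 163.]), 0.91, array([0.557, 0.304])), (array([274., 184.]), 0.7, array([0.571, 0.086]))]
trivet top [(array([153., 205.]), 0.91, array([0.534, 0.303]))]
   tri [ 0.538  0.313 -0.008]
mortar scene [(array([359., 214.]), 0.74, array([0.745, 0.25 ]))]
mortar top [(array([173., 140.]), 0.92, array([0.722, 0.257]))]
   tri [ 0.729  0.263 -0.01 ]
tumbler scene [(array([161., 269.]), 0.64, array([ 0.751, -0.255]))]
tumbler top [(array([350., 136.]), 0.63, array([ 0.738, -0.246]))]
   tri [ 0.742 -0.252 -0.002]
salt_jar scene [(array([246., 145.]), 0.66, array([0.393, 0.068]))]
salt_jar top [(array([229., 258.]), 0.72, array([0.393, 0.087]))]
   tri [0.39  0.078 0.008]
```

View pics/scene0b.png

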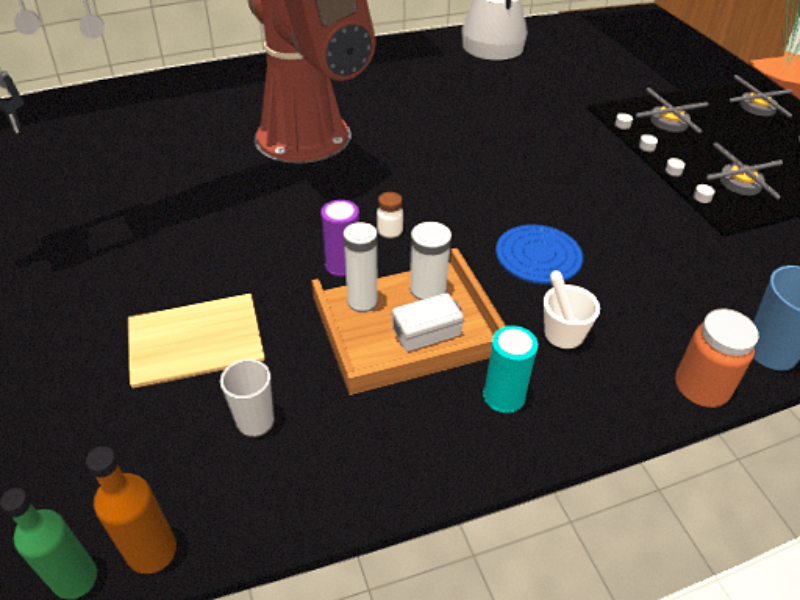

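View pics/top0b.png

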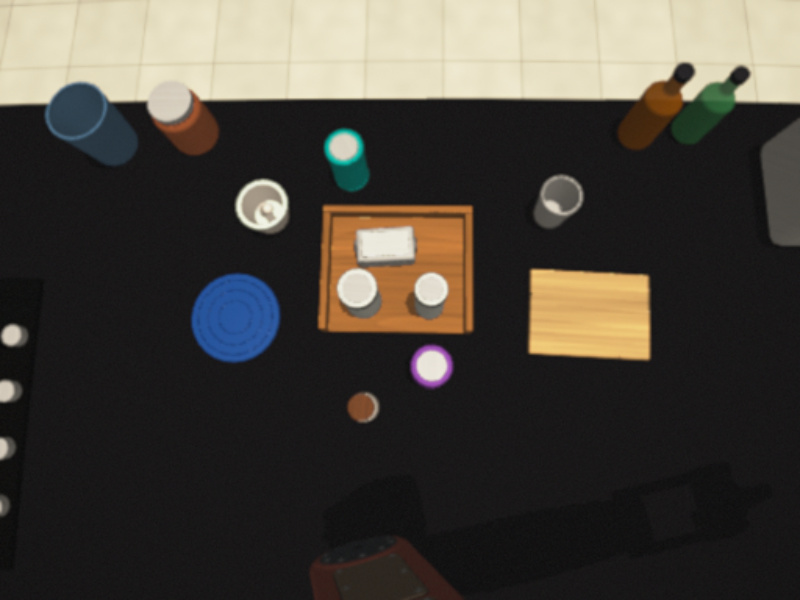

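The top picture (800 px wide) shows three wide-canister look-alikes. The purple one at (432,366) stands outside the caddy in front, the turquoise one at (345,150) stands outside behind it, and the steel one at (358,290) stands in the front half of the caddy beside the slim one at (431,290). The steel one fits the description. The board is on the right (590,314) and the trivet on the left (236,317).

```bash
cat >> h.py <<'E'
def shift(p,yaw=90):
    "turn,shift in tool axes from present pose to p with tool down, tool x at azimuth yaw"
    s=env.get_state(); M=R.from_quat(s["ee_rot"])
    a=np.radians(yaw); G=R.from_matrix(np.array([[np.cos(a),np.sin(a),0],[np.sin(a),-np.cos(a),0],[0,0,-1]]).T if 0 else np.column_stack([[np.cos(a),np.sin(a),0],[np.sin(a),-np.cos(a),0],[0,0,-1]]))
    return np.round((M.inv()*G).as_rotvec(),3),np.round(M.inv().apply(np.array(p)-s["eef_pos"]),4)
E
python3 - <<'E'
from h import *
m=env.camera_model("wrist");print(m)
print(shift([.50,.02,.42]))
im=cv2.imread("pics/scene0.png")[110:280,190:360];cv2.imwrite("pics/crop1.png",cv2.resize(im,(600,600),interpolation=cv2.INTER_CUBIC))
E
```

```text
{'vertical_fov': 64.00367091106435, 'cx': 251.27252884873212, 'cy': 197.51927979221645, 'dist': array([-0.02607245,  0.        ,  0.        ,  0.        ,  0.        ]), 'mount': array([[ 4.45780926e-04, -9.59951954e-01, -2.80164322e-01,
         7.17127027e-02],
       [ 9.99999886e-01,  3.80300105e-04,  2.88084668e-04,
         6.23767286e-04],
       [-1.70000919e-04, -2.80164418e-01,  9.59952014e-01,
        -1.25983188e-01],
       [ 0.00000000e+00,  0.00000000e+00,  0.00000000e+00,
         1.00000000e+00]])}
(array([-0.   ,  0.   , -1.209]), array([ 0.4747, -0.4667, -0.1717]))
```

View pics/crop1.png

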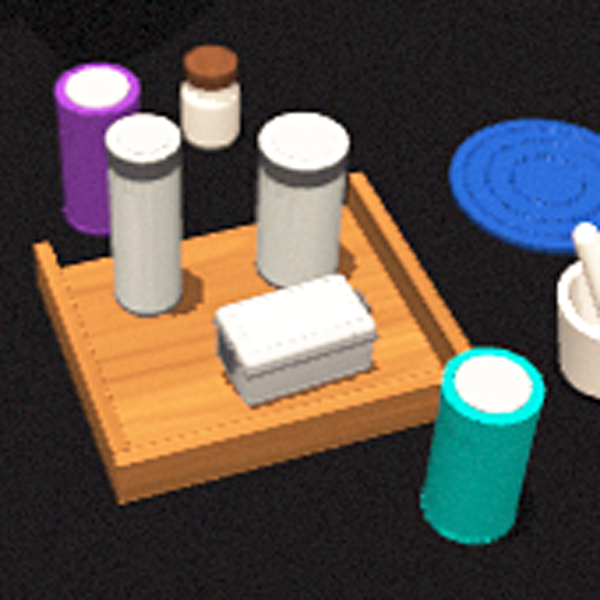

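The crop confirms it: the steel wide canister is at crop (303,200) and the slim one at (147,210), both in the caddy front with the tiffin behind. The purple and turquoise ones stand outside it. Next I move over the caddy to look from near.

Emit:
{"api": "carry_out", "payload": {
  "targets": [
    [[0,0,-1.209,0.582,-0.469,-0.152,0],[0,0,-1.209,0.582,-0.469,-0.152,0],[0,0,-1.209,0.582,-0.469,-0.152,0],[0,0,-1.209,0.582,-0.469,-0.152,0],[0,0,-1.209,0.582,-0.469,-0.152,0],[0,0,-1.209,0.582,-0.469,-0.152,0],[0,0,-1.209,0.582,-0.469,-0.152,0],[0,0,-1.209,0.582,-0.469,-0.152,0],[0,0,-1.209,0.582,-0.469,-0.152,0],[0,0,-1.209,0.582,-0.469,-0.152,0],[0,0,-1.209,0.582,-0.469,-0.152,0],[0,0,-1.209,0.582,-0.469,-0.152,0],[0,0,-1.209,0.582,-0.469,-0.152,0],[0,0,-1.209,0.582,-0.469,-0.152,0],[0,0,-1.209,0.582,-0.469,-0.152,0],[0,0,-1.209,0.582,-0.469,-0.152,0],[0,0,-1.209,0.582,-0.469,-0.152,0],[0,0,-1.209,0.582,-0.469,-0.152,0],[0,0,-1.209,0.582,-0.469,-0.152,0],[0,0,-1.209,0.582,-0.469,-0.152,0]]
  ]
}}

```text
clock: 2.67
eef_pos: [0.6008, 0.0631, 0.4009]
ee_rot: [0.706, 0.709, 0.001, 0.0]
ft_force: [-0.7, -0.5, -0.6]
grip_width: 0.0849
grasp_force: 0.0
```

```bash
python3 - <<'E'
from h import *
s=env.get_state();print(s["clock"],s["eef_pos"],s["ee_rot"],s["q"])
c,im=snap("wrist","w1.png");np.savez("w1.npz",K=c[0],d=c[1],T=c[2])
for t in "slim_canister wide_canister tiffin caddy board trivet".split():
    for r in env.place_of(t,"wrist")[:3]: print(t,np.round(r["location"]),round(r["p"],2),atz(c,r["location"],.012))
E
```

```text
2.6667 [0.60083018 0.06308297 0.40093266] [7.05501883e-01 7.08707525e-01 8.09200380e-04 2.88289473e-04] [-1.18831247e-02  9.16347012e-02  1.47407230e+00  7.58571139e-04
  1.57434415e+00 -1.64133164e-02]
slim_canister [236. 207.] 0.68 [ 0.5747177 -0.0343022  0.012    ]
wide_canister [377. 119.] 0.96 [0.80734817 0.11796023 0.012     ]
wide_canister [234. 144.] 0.91 [0.57289996 0.07582753 0.012     ]
wide_canister [169. 206.] 0.89 [ 0.45697285 -0.03210946  0.012     ]
tiffin [291. 161.] 0.68 [0.66967852 0.04884062 0.012     ]
tiffin [124. 140.] 0.52 [0.39067156 0.08210072 0.012     ]
caddy [268. 172.] 0.61 [0.63087386 0.02974804 0.012     ]
board [228. 333.] 0.8 [ 0.55615495 -0.30042935  0.012     ]
```

View pics/w1.png

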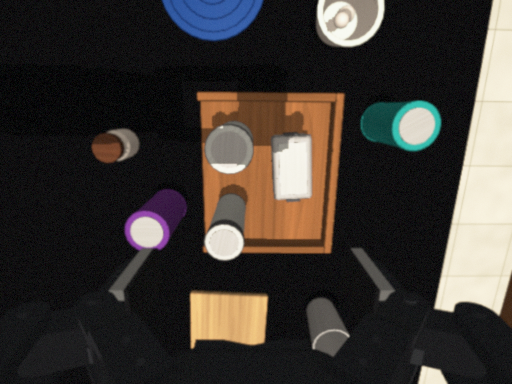

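The wrist view shows the wide canister's top at about (229,148), the slim one's at (224,243), the tiffin at (291,165), and the purple and turquoise ones outside the caddy. I take a second view from 0.14 m further left.

Emit:
{"api": "carry_out", "payload": {
  "targets": [
    [[0,0,0,0.14,0,0,0],[0,0,0,0.14,0,0,0],[0,0,0,0.14,0,0,0],[0,0,0,0.14,0,0,0],[0,0,0,0.14,0,0,0],[0,0,0,0.14,0,0,0]]
  ]
}}

```text
clock: 3.52
eef_pos: [0.5994, 0.1997, 0.4001]
ee_rot: [0.707, 0.707, -0.001, 0.0]
ft_force: [-0.2, -0.2, -0.3]
grip_width: 0.0848
grasp_force: 0.0
```

```bash
cat > fit.py <<'E'
from h import *
from scipy.optimize import minimize
def grad(im):
    g=cv2.GaussianBlur(im,(0,0),1.0).astype(np.float32)
    gx,gy=cv2.Sobel(g,cv2.CV_32F,1,0),cv2.Sobel(g,cv2.CV_32F,0,1)
    return np.sqrt((gx**2+gy**2).max(2))
def score(views,pts):
    tot=0
    for c,g in views:
        u=proj(c,pts).astype(np.float32)
        v=cv2.remap(g,u[:,0][None],u[:,1][None],cv2.INTER_LINEAR)[0]
        tot+=np.minimum(v,150).mean()
    return tot
def circ(x,y,z,r,n=72):
    t=np.linspace(0,2*np.pi,n,endpoint=False);return np.column_stack([x+r*np.cos(t),y+r*np.sin(t),np.full(n,z)])
def rect(x,y,z,yaw,a,b,n=30):
    s=np.linspace(-.46,.46,n);P=np.vstack([np.column_stack([a*s,0*s+b/2]),np.column_stack([a*s,0*s-b/2]),np.column_stack([0*s+a/2,b*s]),np.column_stack([0*s-a/2,b*s])])
    q=P@np.array([[np.cos(yaw),np.sin(yaw)],[-np.sin(yaw),np.cos(yaw)]]);return np.column_stack([q+[x,y],np.full(len(q),z)])
def opt(views,f,p0,steps):
    best=None
    rng=np.random.default_rng(0)
    for k in range(25):
        s=np.array(p0)+(rng.uniform(-1,1,len(p0))*steps if k else 0)
        S=np.vstack([s]+[s+np.eye(len(s))[i]*steps[i]*.5 for i in range(len(s))])
        r=minimize(lambda p:-score(views,f(p)),s,method="Nelder-Mead",options=dict(initial_simplex=S,xatol=1e-4,fatol=1e-2))
        if best is None or r.fun<best.fun: best=r
    return np.round(best.x,4),round(-best.fun/len(views),1)
E
python3 - <<'E'
from fit import *
s=env.get_state();print(s["clock"],s["eef_pos"])
c2,im2=snap("wrist","w2.png")
z=np.load("w1.npz");c1=(z["K"],z["d"],z["T"]);np.savez("w2.npz",K=c2[0],d=c2[1],T=c2[2])
rd=lambda n:cv2.imread("pics/"+n)
V={"w1":(c1,grad(rd("w1.png"))),"w2":(c2,grad(rd("w2.png"))),"top":(cam("top"),grad(rd("top0.png"))),"scene":(cam("scene"),grad(rd("scene0.png")))}
for r in env.place_of("trivet","wrist")[:1]: print("trivet net",r,atz(c2,r["location"],.008))
res={}
for n,f,p0,st,keys in [
 ("slim",lambda p:circ(p[0],p[1],p[2],.025),[.575,-.034,.162],[.01,.01,.01],["w1","w2","top","scene"]),
 ("wide",lambda p:circ(p[0],p[1],p[2],.031),[.574,.077,.134],[.01,.01,.01],["w1","w2","top","scene"]),
 ("tiffin",lambda p:rect(p[0],p[1],p[2],p[3],.060,.100),[.67,.047,.06,0],[.01,.01,.006,.08],["w1","w2","top","scene"]),
 ("trivet",lambda p:circ(p[0],p[1],.008,.08),[.54,.305],[.012,.012],["w2","top","scene"]),
 ("board",lambda p:rect(p[0],p[1],.012,p[2],.15,.21),[.56,-.31,0],[.012,.012,.06],["top","scene"]),
 ("caddy",lambda p:rect(p[0]+.006*np.cos(p[2]),p[1]+.006*np.sin(p[2]),.042,p[2],.222,.264),[.624,.027,0],[.01,.01,.06],["w1","w2","top","scene"]),
 ]:
    print(n,opt([V[k] for k in keys],f,p0,st),*[opt([V[k]],f if n in("trivet","board","caddy") else (lambda p,z=p0[2]:f([p[0],p[1],z,*p[2:]])),p0 if n in("trivet","board","caddy") else p0[:2]+p0[3:],st if n in("trivet","board","caddy") else st[:2]+st[3:]) for k in keys])
E
```

```text
3.5167 [0.59937968 0.19972659 0.40014403]
trivet net {'location': [213.0, 79.1], 'p': 0.88} [0.53907725 0.31433584 0.008     ]
slim (array([ 0.5671, -0.0335,  0.1564]), np.float64(150.0)) (array([ 0.565, -0.034]), np.float64(150.0)) (array([ 0.5678, -0.029 ]), np.float64(149.6)) (array([ 0.5675, -0.0365]), np.float64(150.0)) (array([ 0.575, -0.034]), np.float64(150.0))
wide (array([0.5721, 0.0824, 0.1276]), np.float64(150.0)) (array([0.5726, 0.0827]), np.float64(149.3)) (array([0.574, 0.082]), np.float64(150.0)) (array([0.574, 0.082]), np.float64(150.0)) (array([0.574, 0.082]), np.float64(150.0))
tiffin (array([0.6652, 0.0441, 0.0549, 0.0777]), np.float64(148.5)) (array([0.6648, 0.0452, 0.0808]), np.float64(144.9)) (array([0.6656, 0.0458, 0.0632]), np.float64(149.7)) (array([0.6633, 0.042 , 0.0667]), np.float64(150.0)) (array([0.6733, 0.042 , 0.0267]), np.float64(150.0))
trivet (array([0.5432, 0.3154]), np.float64(149.8)) (array([0.5421, 0.3149]), np.float64(150.0)) (array([0.54 , 0.311]), np.float64(150.0)) (array([0.548 , 0.3138]), np.float64(149.6))
board (array([ 0.5586, -0.3122, -0.0546]), np.float64(150.0)) (array([ 0.553, -0.313, -0.005]), np.float64(150.0)) (array([ 0.5591, -0.3129, -0.0468]), np.float64(150.0))
caddy (array([ 0.6253,  0.0243, -0.0074]), np.float64(140.0)) (array([ 0.6261,  0.0242, -0.0096]), np.float64(143.6)) (array([ 0.627 ,  0.0273, -0.0051]), np.float64(148.6)) (array([0.6201, 0.0253, 0.0067]), np.float64(150.0)) (array([ 0.6269,  0.0231, -0.0012]), np.float64(134.4))
```

```bash
sed -i 's/np.minimum(v,150).mean()/np.sqrt(np.minimum(v,600)).mean()/; s/fatol=1e-2/fatol=1e-4/' fit.py
cat > run.py <<'E'
from fit import *
ld=lambda n:(lambda z:(z["K"],z["d"],z["T"]))(np.load(n+".npz"))
rd=lambda n:cv2.imread("pics/"+n)
V={"w1":(ld("w1"),grad(rd("w1.png"))),"w2":(ld("w2"),grad(rd("w2.png"))),"top":(cam("top"),grad(rd("top0.png"))),"scene":(cam("scene"),grad(rd("scene0.png")))}
A=["w1","w2","top","scene"]
J=dict(
 slim=(lambda p:circ(p[0],p[1],p[2],.025),[.567,-.033,.162],[.008,.008,.008],A),
 wide=(lambda p:circ(p[0],p[1],p[2],.031),[.572,.082,.134],[.008,.008,.008],A),
 tiffin=(lambda p:rect(p[0],p[1],p[2],p[3],.060,.100),[.667,.047,.06,.07],[.008,.008,.006,.08],A),
 trivet=(lambda p:circ(p[0],p[1],.008,.08),[.541,.315],[.01,.01],A[1:]),
 board=(lambda p:rect(p[0],p[1],.012,p[2],.15,.21),[.558,-.312,0],[.01,.01,.06],A[2:]),
 caddy=(lambda p:rect(p[0]+.006*np.cos(p[2]),p[1]+.006*np.sin(p[2]),.042,p[2],.222,.264),[.625,.026,0],[.01,.01,.06],A))
ims={k:rd({"w1":"w1.png","w2":"w2.png","top":"top0.png","scene":"scene0.png"}[k]) for k in A}
for n,(f,p0,st,ks) in J.items():
    p,_=opt([V[k] for k in ks],f,p0,st)
    print(n,p,*[(k,opt([V[k]],(lambda q:f([*q,*p[2:]])),list(p[:2]),st[:2])) for k in ks])
    for k in A:
        for u in proj(V[k][0],f(p))*2:
            pass
        if ims[k].shape[0]==384: ims[k]=cv2.resize(ims[k],None,fx=4,fy=4,interpolation=cv2.INTER_CUBIC)
        for u in proj(V[k][0],f(p)): cv2.circle(ims[k],(int(u[0]*4+2),int(u[1]*4+2)),1,(0,255,0),-1)
o=[ims["w1"][320:1100,720:1420],ims["scene"][460:1140,840:1480]]
cv2.imwrite("pics/ov.png",np.hstack([cv2.resize(a,(400,440)) for a in o]))
E
python3 run.py
```

```text
slim [ 0.5668 -0.0329  0.1607] ('w1', (array([ 0.5667, -0.0335]), np.float64(20.6))) ('w2', (array([ 0.5668, -0.0326]), np.float64(18.5))) ('top', (array([ 0.5666, -0.0329]), np.float64(19.2))) ('scene', (array([ 0.5675, -0.0321]), np.float64(21.9)))
wide [0.5729 0.083  0.1328] ('w1', (array([0.5724, 0.0829]), np.float64(14.7))) ('w2', (array([0.573 , 0.0827]), np.float64(19.4))) ('top', (array([0.5725, 0.083 ]), np.float64(19.0))) ('scene', (array([0.5738, 0.0841]), np.float64(22.8)))
tiffin [0.666  0.0445 0.0548 0.0707] ('w1', (array([0.6656, 0.0447]), np.float64(14.7))) ('w2', (array([0.6661, 0.0436]), np.float64(15.3))) ('top', (array([0.6659, 0.0444]), np.float64(16.6))) ('scene', (array([0.6662, 0.0455]), np.float64(17.8)))
trivet [0.5426 0.3148] ('w2', (array([0.5424, 0.3151]), np.float64(15.7))) ('top', (array([0.5416, 0.3137]), np.float64(17.0))) ('scene', (array([0.5458, 0.3147]), np.float64(20.8)))
board [ 0.556  -0.3148 -0.0418] ('top', (array([ 0.5544, -0.3156]), np.float64(21.1))) ('scene', (array([ 0.5599, -0.3145]), np.float64(22.2)))
caddy [ 0.6252  0.025  -0.003 ] ('w1', (array([0.626 , 0.0251]), np.float64(15.6))) ('w2', (array([0.6261, 0.0249]), np.float64(15.6))) ('top', (array([0.6212, 0.0249]), np.float64(18.1))) ('scene', (array([0.6261, 0.0256]), np.float64(16.4)))
```

View pics/ov.png

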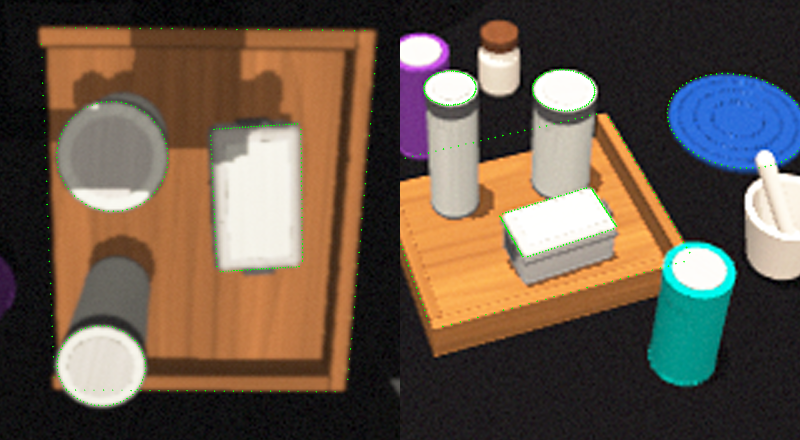

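Overlays fit all four views. Slim stands at (0.567,-0.033), wide at (0.573,0.083), the tiffin at (0.666,0.0445) with yaw 0.07, the trivet at (0.5425,0.315) and the board at (0.556,-0.315).

```bash
python3 - <<'E'
from h import *
s=env.get_state();print(s["clock"],s["eef_pos"],s["ee_rot"]);print(shift([.567,-.033,.24]),shift([.567,-.033,.133]))
E
```

```text
3.6167 [0.59967205 0.19844271 0.40024903] [ 7.07678534e-01  7.06534367e-01 -4.15144160e-04  3.29451233e-04]
(array([-0.   ,  0.001, -0.002]), array([-0.2313, -0.0323,  0.1605])) (array([-0.   ,  0.001, -0.002]), array([-0.2312, -0.0323,  0.2675]))
```

Emit:
{"api": "carry_out", "payload": {
  "targets": [
    [[0,0,0,-0.2327,-0.0323,0.17,0],[0,0,0,-0.2327,-0.0323,0.17,0],[0,0,0,-0.2327,-0.0323,0.17,0],[0,0,0,-0.2327,-0.0323,0.17,0],[0,0,0,-0.2327,-0.0323,0.17,0],[0,0,0,-0.2327,-0.0323,0.17,0],[0,0,0,-0.2327,-0.0323,0.17,0],[0,0,0,-0.2327,-0.0323,0.17,0],[0,0,0,-0.2327,-0.0323,0.17,0],[0,0,0,-0.2327,-0.0323,0.2,0],[0,0,0,-0.2327,-0.0323,0.23,0],[0,0,0,-0.2327,-0.0323,0.255,0],[0,0,0,-0.2327,-0.0323,0.267,0],[0,0,0,-0.2327,-0.0323,0.267,0],[0,0,0,-0.2327,-0.0323,0.267,0]]
  ]
}}

```text
clock: 4.87
eef_pos: [0.5679, -0.0324, 0.1342]
ee_rot: [0.707, 0.707, 0.0, 0.0]
ft_force: [0.6, -0.2, 1.1]
grip_width: 0.0855
grasp_force: 0.0
```

Emit:
{"api": "carry_out", "payload": {
  "targets": [
    [[0,0,0,0,0,0,0.3],[0,0,0,0,0,0,0.4],[0,0,0,0,0,0,0.5],[0,0,0,0,0,0,0.6],[0,0,0,0,0,0,0.7],[0,0,0,0,0,0,0.7],[0,0,0,0,0,0,0.7],[0,0,0,0,0,0,0.7]]
  ],
  "grip_force": 40
}}

```text
clock: 5.53
eef_pos: [0.5683, -0.0328, 0.1356]
ee_rot: [0.707, 0.707, 0.001, 0.001]
ft_force: [-2.1, -0.3, 6.2]
grip_width: 0.0495
grasp_force: 40.5
```

Emit:
{"api": "carry_out", "payload": {
  "targets": [
    [[0,0,0,0,0,-0.015,0.7],[0,0,0,0,0,-0.04,0.7],[0,0,0,0,0,-0.065,0.7],[0,0,0,-0.02,-0.001,-0.075,0.7],[0,0,0,-0.05,-0.002,-0.08,0.7],[0,0,0,-0.085,-0.003,-0.08,0.7],[0,0,0,-0.12,-0.004,-0.08,0.7],[0,0,0,-0.155,-0.006,-0.08,0.7],[0,0,0,-0.19,-0.007,-0.08,0.7],[0,0,0,-0.225,-0.008,-0.08,0.7],[0,0,0,-0.26,-0.01,-0.08,0.7],[0,0,0,-0.29,-0.011,-0.08,0.7],[0,0,0,-0.315,-0.012,-0.07,0.7],[0,0,0,-0.327,-0.012,-0.06,0.7],[0,0,0,-0.327,-0.012,-0.045,0.7],[0,0,0,-0.327,-0.012,-0.03,0.7],[0,0,0,-0.327,-0.012,-0.018,0.7],[0,0,0,-0.327,-0.012,-0.01,0.7],[0,0,0,-0.327,-0.012,-0.005,0.7],[0,0,0,-0.327,-0.012,-0.005,0.7]]
  ]
}}

```text
clock: 7.2
eef_pos: [0.5549, -0.3586, 0.137]
ee_rot: [0.707, 0.707, -0.0, -0.001]
ft_force: [-0.3, -0.5, -2.6]
grip_width: 0.0493
grasp_force: 41.8
```

```bash
python3 - <<'E'
from h import *
s=env.get_state();print(s["clock"],s["eef_pos"],s["ee_rot"],s["ft_force"])
a=snap("top")[1];b=snap("scene")[1]
o=np.hstack([cv2.resize(b[150:270,80:220],(400,343),interpolation=2),cv2.resize(a[140:280,310:450],(343,343),interpolation=2)])
cv2.imwrite("pics/s1.png",o[:,:,::-1])
E
```

```text
7.2 [ 0.55487772 -0.35859024  0.13699084] [ 7.06863510e-01  7.07349108e-01 -8.11251290e-05 -1.10062841e-03] [-0.34294355 -0.53265948 -2.61959428]
```

View pics/s1.png

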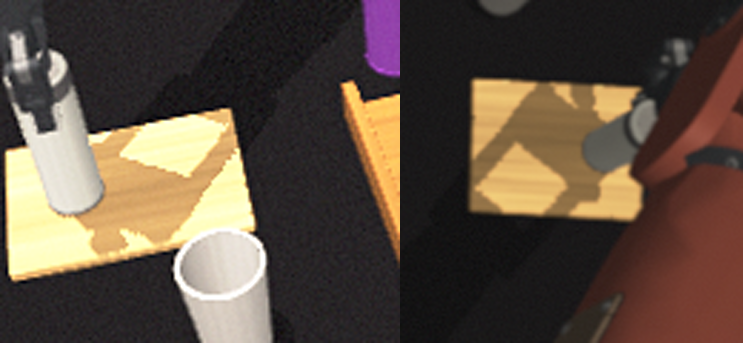

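The slim canister hangs upright just over the board, with its base near (75,205) in the left crop. I lower it gently.

Emit:
{"api": "carry_out", "payload": {
  "targets": [
    [[0,0,0,0,0,0.001,0.7],[0,0,0,0,0,0.002,0.7],[0,0,0,0,0,0.003,0.7],[0,0,0,0,0,0.004,0.7],[0,0,0,0,0,0.004,0.7]]
  ]
}}

```text
clock: 7.72
eef_pos: [0.5557, -0.3601, 0.1357]
ee_rot: [0.707, 0.707, -0.0, 0.001]
ft_force: [-1.7, 1.4, 3.1]
grip_width: 0.0491
grasp_force: 42.3
```

Emit:
{"api": "carry_out", "payload": {
  "targets": [
    [[0,0,0,0,0,0,0.5],[0,0,0,0,0,0,0.25],[0,0,0,0,0,0,0],[0,0,0,0,0,0,0],[0,0,0,0,0,0,0],[0,0,0,0,0,-0.02,0],[0,0,0,0,0,-0.06,0],[0,0,0,0,0,-0.1,0],[0,0,0,0,0,-0.13,0],[0,0,0,0,0,-0.13,0]]
  ]
}}

```text
clock: 8.55
eef_pos: [0.5589, -0.3624, 0.2744]
ee_rot: [0.707, 0.707, 0.001, 0.008]
ft_force: [1.1, -0.3, 1.7]
grip_width: 0.0848
grasp_force: 0.0
```

Emit:
{"api": "carry_out", "payload": {
  "targets": [
    [[0,0,0,0.443,0.018,0,0],[0,0,0,0.443,0.018,0,0],[0,0,0,0.443,0.018,0,0],[0,0,0,0.443,0.018,0,0],[0,0,0,0.443,0.018,0,0],[0,0,0,0.443,0.018,0,0],[0,0,0,0.443,0.018,0,0],[0,0,0,0.443,0.018,0,0],[0,0,0,0.443,0.018,0,0],[0,0,0,0.443,0.018,0,0],[0,0,0,0.443,0.018,0,0],[0,0,0,0.443,0.018,0,0],[0,0,0,0.443,0.018,0.03,0],[0,0,0,0.443,0.018,0.07,0],[0,0,0,0.443,0.018,0.11,0],[0,0,0,0.443,0.018,0.14,0],[0,0,0,0.443,0.018,0.156,0],[0,0,0,0.443,0.018,0.156,0],[0,0,0,0.443,0.018,0.156,0]]
  ]
}}

```text
clock: 10.13
eef_pos: [0.5723, 0.0827, 0.107]
ee_rot: [0.707, 0.707, -0.001, -0.001]
ft_force: [0.1, -0.0, 0.3]
grip_width: 0.0856
grasp_force: 0.0
```

Emit:
{"api": "carry_out", "payload": {
  "targets": [
    [[0,0,0,0,0,0,0.1],[0,0,0,0,0,0,0.2],[0,0,0,0,0,0,0.3],[0,0,0,0,0,0,0.4],[0,0,0,0,0,0,0.5],[0,0,0,0,0,0,0.5],[0,0,0,0,0,0,0.5],[0,0,0,0,0,0,0.5]]
  ],
  "grip_force": 40
}}

```text
clock: 10.8
eef_pos: [0.5745, 0.0834, 0.111]
ee_rot: [0.707, 0.707, 0.001, 0.001]
ft_force: [-2.2, 0.4, 6.4]
grip_width: 0.0613
grasp_force: 42.5
```

```bash
python3 - <<'E'
from h import *
a=snap("top")[1];b=snap("scene")[1]
o=np.hstack([cv2.resize(b[100:300,60:330],(440,326),interpolation=2),cv2.resize(a[120:260,200:450],(360,202),interpolation=2)] if 0 else [cv2.resize(b[100:300,60:330],(440,326),interpolation=2),cv2.resize(a[110:290,220:420],(360,326),interpolation=2)])
cv2.imwrite("pics/s2.png",o[:,:,::-1])
E
```

```text
(no output)
```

View pics/s2.png

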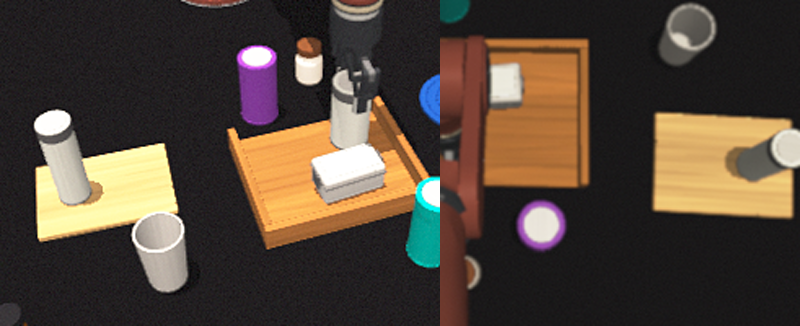

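The slim canister stands upright on the board (65,160) and the wide one is gripped. Now I carry it to the board.

Emit:
{"api": "carry_out", "payload": {
  "targets": [
    [[0,0,0,0,0,-0.015,0.5],[0,0,0,0,0,-0.04,0.5],[0,0,0,0,0,-0.065,0.5],[0,0,0,-0.02,-0.001,-0.075,0.5],[0,0,0,-0.055,-0.003,-0.08,0.5],[0,0,0,-0.09,-0.005,-0.08,0.5],[0,0,0,-0.125,-0.007,-0.08,0.5],[0,0,0,-0.16,-0.009,-0.08,0.5],[0,0,0,-0.195,-0.011,-0.08,0.5],[0,0,0,-0.23,-0.013,-0.08,0.5],[0,0,0,-0.265,-0.015,-0.08,0.5],[0,0,0,-0.3,-0.017,-0.08,0.5],[0,0,0,-0.33,-0.018,-0.075,0.5],[0,0,0,-0.348,-0.018,-0.065,0.5],[0,0,0,-0.348,-0.018,-0.045,0.5],[0,0,0,-0.348,-0.018,-0.03,0.5],[0,0,0,-0.348,-0.018,-0.018,0.5],[0,0,0,-0.348,-0.018,-0.01,0.5],[0,0,0,-0.348,-0.018,-0.005,0.5],[0,0,0,-0.348,-0.018,-0.004,0.5]]
  ]
}}

```text
clock: 12.57
eef_pos: [0.555, -0.2641, 0.1116]
ee_rot: [0.707, 0.707, -0.0, -0.0]
ft_force: [-0.5, 0.0, -3.6]
grip_width: 0.0609
grasp_force: 44.9
```

Emit:
{"api": "carry_out", "payload": {
  "targets": [
    [[0,0,0,0,0,0.001,0.5],[0,0,0,0,0,0.002,0.5],[0,0,0,0,0,0.003,0.5],[0,0,0,0,0,0.003,0.5]]
  ]
}}

```text
clock: 12.9
eef_pos: [0.5562, -0.2651, 0.1111]
ee_rot: [0.707, 0.707, 0.0, 0.001]
ft_force: [-1.2, 1.1, 3.0]
grip_width: 0.0612
grasp_force: 45.2
```

Emit:
{"api": "carry_out", "payload": {
  "targets": [
    [[0,0,0,0,0,0,0.3],[0,0,0,0,0,0,0.1],[0,0,0,0,0,0,0],[0,0,0,0,0,0,0],[0,0,0,0,0,0,0],[0,0,0,0,0,-0.02,0],[0,0,0,0,0,-0.06,0],[0,0,0,0,0,-0.1,0],[0,0,0,0,0,-0.14,0],[0,0,0,0,0,-0.15,0]]
  ]
}}

```text
clock: 13.73
eef_pos: [0.5588, -0.2667, 0.2682]
ee_rot: [0.707, 0.707, 0.002, 0.007]
ft_force: [1.8, 0.2, 0.7]
grip_width: 0.0854
grasp_force: 0.0
```

Emit:
{"api": "carry_out", "payload": {
  "targets": [
    [[0,0,-0.07,0.3095,0.111,0,0.1],[0,0,-0.07,0.3095,0.111,0,0.1],[0,0,-0.07,0.3095,0.111,0,0.1],[0,0,-0.07,0.3095,0.111,0,0.1],[0,0,-0.07,0.3095,0.111,0,0.1],[0,0,-0.07,0.3095,0.111,0,0.1],[0,0,-0.07,0.3095,0.111,0,0.1],[0,0,-0.07,0.3095,0.111,0,0.1],[0,0,-0.07,0.3095,0.111,0.03,0.1],[0,0,-0.07,0.3095,0.111,0.07,0.1],[0,0,-0.07,0.3095,0.111,0.11,0.1],[0,0,-0.07,0.3095,0.111,0.139,0.1],[0,0,-0.07,0.3095,0.111,0.139,0.1],[0,0,-0.07,0.3095,0.111,0.139,0.1]]
  ]
}}

```text
clock: 14.9
eef_pos: [0.6642, 0.045, 0.1174]
ee_rot: [0.682, 0.731, -0.002, -0.002]
ft_force: [0.7, -0.7, 0.4]
grip_width: 0.0768
grasp_force: 0.0
```

```bash
python3 - <<'E'
from fit import *
s=env.get_state();print(s["clock"],s["eef_pos"],s["ee_rot"],s["grip_width"])
w=snap("wrist")[1];b=snap("scene")[1]
o=np.hstack([cv2.resize(w,(448,336)),cv2.resize(b[100:300,60:330],(350,336),interpolation=2)])
cv2.imwrite("pics/s3.png",o[:,:,::-1])
E
```

```text
14.9 [0.66415311 0.04501127 0.11742808] [ 0.68193663  0.73140503 -0.00195237 -0.00230154] 0.07680451879926274
```

View pics/s3.png

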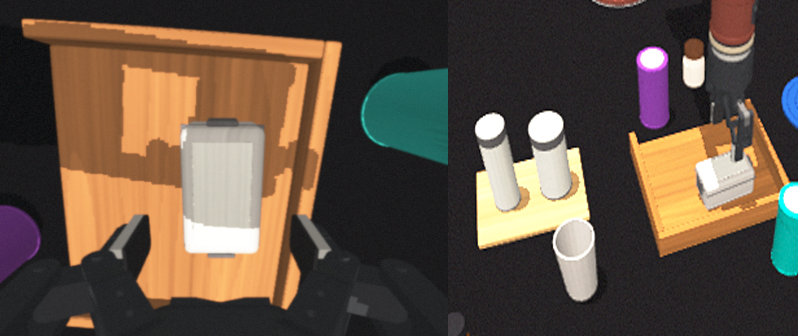

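Both canisters stand on the board. The tiffin, centred at (222,188), lies squarely between the finger tips at (148) and (296). I descend and grip.

Emit:
{"api": "carry_out", "payload": {
  "targets": [
    [[0,0,0,0,0,0.02,0.1],[0,0,0,0,0,0.045,0.1],[0,0,0,0,0,0.065,0.1],[0,0,0,0,0,0.075,0.1],[0,0,0,0,0,0.08,0.1],[0,0,0,0,0,0.08,0.1],[0,0,0,0,0,0.08,0.15],[0,0,0,0,0,0.08,0.2],[0,0,0,0,0,0.08,0.25],[0,0,0,0,0,0.08,0.3],[0,0,0,0,0,0.08,0.4],[0,0,0,0,0,0.08,0.5],[0,0,0,0,0,0.08,0.5],[0,0,0,0,0,0.08,0.5],[0,0,0,0,0,0.08,0.5]]
  ],
  "grip_force": 45
}}

```text
clock: 16.25
eef_pos: [0.6669, 0.0448, 0.0419]
ee_rot: [0.682, 0.731, 0.0, 0.0]
ft_force: [-2.1, -1.2, 7.1]
grip_width: 0.0594
grasp_force: 50.6
```

Emit:
{"api": "carry_out", "payload": {
  "targets": [
    [[0,0,0,0,0,-0.015,0.5],[0,0,0,0,0,-0.04,0.5],[0,0,0,0,0,-0.07,0.5],[0,0,0,0.01,-0.012,-0.085,0.5],[0,0,0,0.03,-0.034,-0.09,0.5],[0,0,0,0.055,-0.062,-0.09,0.5],[0,0,0,0.08,-0.09,-0.09,0.5],[0,0,0,0.104,-0.114,-0.09,0.5],[0,0,0,0.135,-0.114,-0.09,0.5],[0,0,0,0.17,-0.112,-0.09,0.5],[0,0,0,0.205,-0.109,-0.09,0.5],[0,0,0,0.24,-0.107,-0.08,0.5],[0,0,0,0.265,-0.105,-0.065,0.5],[0,0,0,0.2785,-0.1043,-0.05,0.5],[0,0,0,0.2785,-0.1043,-0.035,0.5],[0,0,0,0.2785,-0.1043,-0.02,0.5],[0,0,0,0.2785,-0.1043,-0.01,0.5],[0,0,0,0.2785,-0.1043,-0.003,0.5],[0,0,0,0.2785,-0.1043,0,0.5],[0,0,0,0.2785,-0.1043,0,0.5]]
  ]
}}

```text
clock: 17.92
eef_pos: [0.5424, 0.3149, 0.0397]
ee_rot: [0.682, 0.731, -0.001, -0.0]
ft_force: [-0.6, -0.2, -2.1]
grip_width: 0.0596
grasp_force: 49.8
```

Emit:
{"api": "carry_out", "payload": {
  "targets": [
    [[0,0,0,0,0,0.001,0.5],[0,0,0,0,0,0.002,0.5],[0,0,0,0,0,0.003,0.5],[0,0,0,0,0,0.003,0.5]]
  ]
}}

```text
clock: 18.25
eef_pos: [0.5434, 0.3155, 0.038]
ee_rot: [0.682, 0.731, 0.001, 0.0]
ft_force: [-0.2, 0.2, -1.4]
grip_width: 0.0597
grasp_force: 50.0
```

```bash
python3 - <<'E'
from fit import *
b=snap("scene")[1]
cv2.imwrite("pics/s4.png",cv2.resize(b[100:280,120:420],(750,450),interpolation=2)[:,:,::-1])
E
```

```text
(no output)
```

View pics/s4.png

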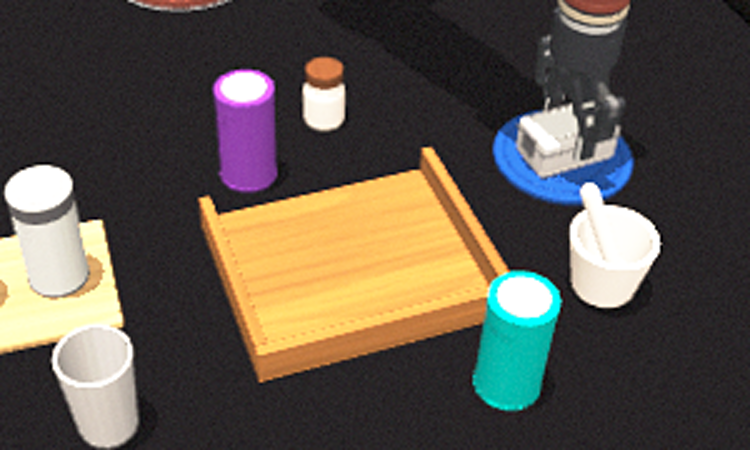

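The tiffin is upright over the trivet (565,140) and not yet bearing on it. I lower it a little more until the force changes.

Emit:
{"api": "carry_out", "payload": {
  "targets": [
    [[0,0,0,0,0,0.001,0.5],[0,0,0,0,0,0.002,0.5],[0,0,0,0,0,0.002,0.5],[0,0,0,0,0,0.002,0.5]]
  ]
}}

```text
clock: 18.63
eef_pos: [0.5434, 0.3155, 0.0379]
ee_rot: [0.682, 0.731, 0.0, 0.0]
ft_force: [-4.0, -2.7, 9.6]
grip_width: 0.0589
grasp_force: 51.2
```

Emit:
{"api": "carry_out", "payload": {
  "targets": [
    [[0,0,0,0,0,0,0.3],[0,0,0,0,0,0,0.1],[0,0,0,0,0,0,0],[0,0,0,0,0,0,0],[0,0,0,0,0,0,0],[0,0,0,0,0,-0.02,0],[0,0,0,0,0,-0.06,0],[0,0,0.07,0,0,-0.1,0],[0,0,0.07,0,0,-0.14,0],[0,0,0.07,0,0,-0.18,0],[0,0,0.07,0,0,-0.2,0],[0,0,0.07,0,0,-0.2,0]]
  ]
}}

```text
clock: 19.63
eef_pos: [0.5466, 0.3172, 0.2436]
ee_rot: [0.707, 0.707, 0.007, 0.002]
ft_force: [0.4, 0.1, 1.5]
grip_width: 0.0852
grasp_force: 0.0
```

Emit:
{"api": "carry_out", "payload": {
  "targets": [
    [[0,0,0,-0.58,0.0125,0,0],[0,0,0,-0.58,0.0125,0,0],[0,0,0,-0.58,0.0125,0,0],[0,0,0,-0.58,0.0125,0,0],[0,0,0,-0.58,0.0125,0,0],[0,0,0,-0.58,0.0125,0,0],[0,0,0,-0.58,0.0125,0,0],[0,0,0,-0.58,0.0125,0,0],[0,0,0,-0.58,0.0125,0,0],[0,0,0,-0.58,0.0125,0,0],[0,0,0,-0.58,0.0125,0,0],[0,0,0,-0.58,0.0125,0,0],[0,0,0,-0.58,0.0125,0,0],[0,0,0,-0.58,0.0125,0,0],[0,0,0,-0.58,0.0125,0,0],[0,0,0,-0.58,0.0125,0,0],[0,0,0,-0.58,0.0125,0,0]]
  ]
}}

```text
clock: 21.05
eef_pos: [0.5545, -0.264, 0.2338]
ee_rot: [0.707, 0.707, 0.0, -0.001]
ft_force: [0.4, 0.0, -0.2]
grip_width: 0.0854
grasp_force: 0.0
```

```bash
python3 - <<'E'
from fit import *
s=env.get_state();print(s["clock"],s["eef_pos"],s["ee_rot"])
ct,t=snap("top");cs,b=snap("scene");cw,w=snap("wrist")
Vt,Vs,Vw=(ct,grad(t)),(cs,grad(b)),(cw,grad(w))
print("tiffin",opt([Vt,Vs],lambda p:rect(p[0],p[1],.0515,p[2],.06,.1),[.5425,.315,.07],[.006,.006,.05]))
print("wide",opt([Vw,Vs],lambda p:circ(p[0],p[1],.134,.031),[.555,-.265],[.006,.006]),opt([Vs],lambda p:circ(p[0],p[1],.134,.031),[.555,-.265],[.006,.006]))
print("slim",opt([Vs],lambda p:circ(p[0],p[1],.162,.025),[.555,-.36],[.006,.006]))
cv2.imwrite("pics/s5.png",np.hstack([cv2.resize(t,(400,300)),cv2.resize(w,(400,300))])[:,:,::-1])
E
```

```text
21.05 [ 0.55454817 -0.26399699  0.23379159] [ 7.07357731e-01  7.06854230e-01  3.03834025e-05 -1.46204510e-03]
tiffin (array([0.5437, 0.3155, 0.0635]), np.float64(18.4))
wide (array([ 0.5548, -0.2649]), np.float64(17.6)) (array([ 0.5568, -0.2642]), np.float64(21.1))
slim (array([ 0.5563, -0.3583]), np.float64(22.1))
```

View pics/s5.png

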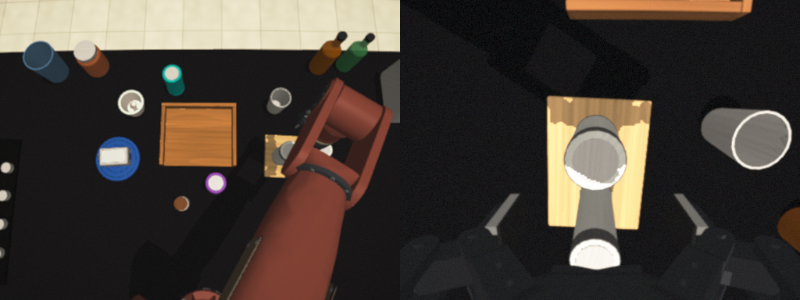

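The tiffin sits on the middle of the trivet (115,157 left) and both canisters stand on the board under the gripper (595,160 and 597,252 right). I grip the wide one and take it back.

Emit:
{"api": "carry_out", "payload": {
  "targets": [
    [[0,0,0,0,0,0.03,0],[0,0,0,0,0,0.07,0],[0,0,0,0,0,0.1,0],[0,0,0,0,0,0.12,0],[0,0,0,0,0,0.126,0],[0,0,0,0,0,0.126,0],[0,0,0,0,0,0.126,0.1],[0,0,0,0,0,0.126,0.2],[0,0,0,0,0,0.126,0.3],[0,0,0,0,0,0.126,0.4],[0,0,0,0,0,0.126,0.5],[0,0,0,0,0,0.126,0.5],[0,0,0,0,0,0.126,0.5],[0,0,0,0,0,0.126,0.5]]
  ],
  "grip_force": 40
}}

```text
clock: 22.37
eef_pos: [0.5564, -0.2655, 0.1123]
ee_rot: [0.707, 0.707, 0.0, 0.002]
ft_force: [-2.2, 0.6, 6.5]
grip_width: 0.0614
grasp_force: 42.9
```

Emit:
{"api": "carry_out", "payload": {
  "targets": [
    [[0,0,0,0,0,-0.015,0.5],[0,0,0,0,0,-0.04,0.5],[0,0,0,0,0,-0.065,0.5],[0,0,0,0.02,0.001,-0.075,0.5],[0,0,0,0.055,0.003,-0.08,0.5],[0,0,0,0.09,0.005,-0.08,0.5],[0,0,0,0.125,0.007,-0.08,0.5],[0,0,0,0.16,0.009,-0.08,0.5],[0,0,0,0.195,0.011,-0.08,0.5],[0,0,0,0.23,0.013,-0.08,0.5],[0,0,0,0.265,0.015,-0.08,0.5],[0,0,0,0.3,0.017,-0.08,0.5],[0,0,0,0.33,0.018,-0.075,0.5],[0,0,0,0.348,0.018,-0.065,0.5],[0,0,0,0.348,0.018,-0.045,0.5],[0,0,0,0.348,0.018,-0.03,0.5],[0,0,0,0.348,0.018,-0.018,0.5],[0,0,0,0.348,0.018,-0.01,0.5],[0,0,0,0.348,0.018,-0.005,0.5],[0,0,0,0.348,0.018,-0.005,0.5]]
  ]
}}

```text
clock: 24.03
eef_pos: [0.5729, 0.083, 0.1134]
ee_rot: [0.707, 0.707, -0.0, -0.0]
ft_force: [0.3, -0.3, -3.1]
grip_width: 0.0611
grasp_force: 44.6
```

Emit:
{"api": "carry_out", "payload": {
  "targets": [
    [[0,0,0,0,0,0.001,0.5],[0,0,0,0,0,0.002,0.5],[0,0,0,0,0,0.003,0.5],[0,0,0,0,0,0.003,0.5],[0,0,0,0,0,0.003,0.5]]
  ]
}}

```text
clock: 24.45
eef_pos: [0.5741, 0.0833, 0.1124]
ee_rot: [0.707, 0.707, 0.001, 0.001]
ft_force: [-0.2, -0.7, -0.2]
grip_width: 0.061
grasp_force: 44.7
```

Emit:
{"api": "carry_out", "payload": {
  "targets": [
    [[0,0,0,0,0,0.001,0.5],[0,0,0,0,0,0.0015,0.5],[0,0,0,0,0,0.0015,0.3],[0,0,0,0,0,0.001,0.1],[0,0,0,0,0,0.001,0],[0,0,0,0,0,0.001,0],[0,0,0,0,0,0.001,0],[0,0,0,0,0,-0.02,0],[0,0,0,0,0,-0.06,0],[0,0,0,0,0,-0.1,0],[0,0,0,0,0,-0.14,0],[0,0,0,0,0,-0.149,0],[0,0,0,0,0,-0.149,0]]
  ]
}}

```text
clock: 25.53
eef_pos: [0.5764, 0.0835, 0.2659]
ee_rot: [0.707, 0.707, 0.004, 0.004]
ft_force: [0.1, -0.3, -0.8]
grip_width: 0.0852
grasp_force: 0.0
```

Emit:
{"api": "carry_out", "payload": {
  "targets": [
    [[0,0,0,-0.443,-0.018,0,0],[0,0,0,-0.443,-0.018,0,0],[0,0,0,-0.443,-0.018,0,0],[0,0,0,-0.443,-0.018,0,0],[0,0,0,-0.443,-0.018,0,0],[0,0,0,-0.443,-0.018,0,0],[0,0,0,-0.443,-0.018,0,0],[0,0,0,-0.443,-0.018,0,0],[0,0,0,-0.443,-0.018,0,0],[0,0,0,-0.443,-0.018,0,0],[0,0,0,-0.443,-0.018,0,0],[0,0,0,-0.443,-0.018,0,0],[0,0,0,-0.443,-0.018,0.03,0],[0,0,0,-0.443,-0.018,0.07,0],[0,0,0,-0.443,-0.018,0.1,0],[0,0,0,-0.443,-0.018,0.12,0],[0,0,0,-0.443,-0.018,0.126,0],[0,0,0,-0.443,-0.018,0.126,0],[0,0,0,-0.443,-0.018,0.126,0]]
  ]
}}

```text
clock: 27.12
eef_pos: [0.5552, -0.359, 0.1338]
ee_rot: [0.707, 0.707, 0.0, -0.001]
ft_force: [0.2, -0.6, 1.3]
grip_width: 0.0853
grasp_force: 0.0
```

Emit:
{"api": "carry_out", "payload": {
  "targets": [
    [[0,0,0,0,0,0,0.3],[0,0,0,0,0,0,0.4],[0,0,0,0,0,0,0.5],[0,0,0,0,0,0,0.6],[0,0,0,0,0,0,0.7],[0,0,0,0,0,0,0.7],[0,0,0,0,0,0,0.7],[0,0,0,0,0,0,0.7]]
  ],
  "grip_force": 40
}}

```text
clock: 27.78
eef_pos: [0.5559, -0.3606, 0.1368]
ee_rot: [0.707, 0.707, -0.0, 0.001]
ft_force: [-2.8, 0.6, 5.8]
grip_width: 0.0494
grasp_force: 40.7
```

```bash
python3 - <<'E'
from fit import *
ct,t=snap("top");cs,b=snap("scene")
Vt,Vs=(ct,grad(t)),(cs,grad(b))
f=lambda p:circ(p[0],p[1],.1328,.031)
for v in ([Vt],[Vs],[Vt,Vs]): print("wide",opt(v,f,[.573,.083],[.006,.006]))
E
```

```text
wide (array([0.5718, 0.0836]), np.float64(19.1))
wide (array([0.5731, 0.0846]), np.float64(22.0))
wide (array([0.5725, 0.084 ]), np.float64(20.4))
```

The wide canister is back within 1 mm of its spot. Next is the slim one.

Emit:
{"api": "carry_out", "payload": {
  "targets": [
    [[0,0,0,0,0,-0.015,0.7],[0,0,0,0,0,-0.04,0.7],[0,0,0,0,0,-0.065,0.7],[0,0,0,0.02,0.001,-0.075,0.7],[0,0,0,0.05,0.002,-0.08,0.7],[0,0,0,0.085,0.003,-0.08,0.7],[0,0,0,0.12,0.004,-0.08,0.7],[0,0,0,0.155,0.006,-0.08,0.7],[0,0,0,0.19,0.007,-0.08,0.7],[0,0,0,0.225,0.008,-0.08,0.7],[0,0,0,0.26,0.01,-0.08,0.7],[0,0,0,0.29,0.011,-0.08,0.7],[0,0,0,0.315,0.012,-0.07,0.7],[0,0,0,0.327,0.012,-0.06,0.7],[0,0,0,0.327,0.012,-0.045,0.7],[0,0,0,0.327,0.012,-0.03,0.7],[0,0,0,0.327,0.012,-0.018,0.7],[0,0,0,0.327,0.012,-0.01,0.7],[0,0,0,0.327,0.012,-0.005,0.7],[0,0,0,0.327,0.012,-0.005,0.7]]
  ]
}}

```text
clock: 29.55
eef_pos: [0.5663, -0.0329, 0.1378]
ee_rot: [0.707, 0.707, -0.001, -0.001]
ft_force: [-0.9, -1.0, -1.7]
grip_width: 0.0492
grasp_force: 41.9
```

Emit:
{"api": "carry_out", "payload": {
  "targets": [
    [[0,0,0,0,0,0.001,0.7],[0,0,0,0,0,0.002,0.7],[0,0,0,0,0,0.003,0.7],[0,0,0,0,0,0.004,0.7],[0,0,0,0,0,0.004,0.7]]
  ]
}}

```text
clock: 29.97
eef_pos: [0.5681, -0.0328, 0.1368]
ee_rot: [0.707, 0.707, 0.0, 0.001]
ft_force: [-1.4, 0.2, 3.7]
grip_width: 0.0491
grasp_force: 42.3
```

Contact made. I release, rise, and clear off towards the right.

Emit:
{"api": "carry_out", "payload": {
  "targets": [
    [[0,0,0,0,0,0,0.5],[0,0,0,0,0,0,0.25],[0,0,0,0,0,0,0],[0,0,0,0,0,0,0],[0,0,0,0,0,0,0],[0,0,0,0,0,-0.02,0],[0,0,0,0,0,-0.06,0],[0,0,0,0,0,-0.1,0],[0,0,0,0,0,-0.14,0],[0,0,0,0,0,-0.17,0],[0,0,0,-0.2,0,-0.17,0],[0,0,0,-0.36,0,-0.17,0],[0,0,0,-0.36,0,-0.17,0],[0,0,0,-0.36,0,-0.17,0],[0,0,0,-0.36,0,-0.17,0],[0,0,0,-0.36,0,-0.17,0],[0,0,0,-0.36,0,-0.17,0],[0,0,0,-0.36,0,-0.17,0],[0,0,0,-0.36,0,-0.17,0],[0,0,0,-0.36,0,-0.17,0]]
  ]
}}

```text
clock: 31.63
eef_pos: [0.5658, -0.3986, 0.304]
ee_rot: [0.709, 0.705, -0.001, 0.001]
ft_force: [-0.8, 0.0, 0.4]
grip_width: 0.0856
grasp_force: 0.0
```

```bash
python3 - <<'E'
from fit import *
ct,t=snap("top");cs,b=snap("scene")
V=[(ct,grad(t)),(cs,grad(b))]
print("wide",opt(V,lambda p:circ(p[0],p[1],.1328,.031),[.573,.083],[.006,.006]))
print("slim",opt(V,lambda p:circ(p[0],p[1],.1607,.025),[.567,-.033],[.006,.006]))
print("tiffin",opt(V,lambda p:rect(p[0],p[1],.0515,p[2],.06,.1),[.5425,.315,.07],[.006,.006,.05]))
cv2.imwrite("pics/s6.png",np.hstack([cv2.resize(b,(400,300)),cv2.resize(t,(400,300))])[:,:,::-1])
E
```

```text
wide (array([0.5725, 0.084 ]), np.float64(20.5))
slim (array([ 0.5663, -0.0321]), np.float64(19.9))
tiffin (array([0.5437, 0.3155, 0.0636]), np.float64(18.4))
```

View pics/s6.png

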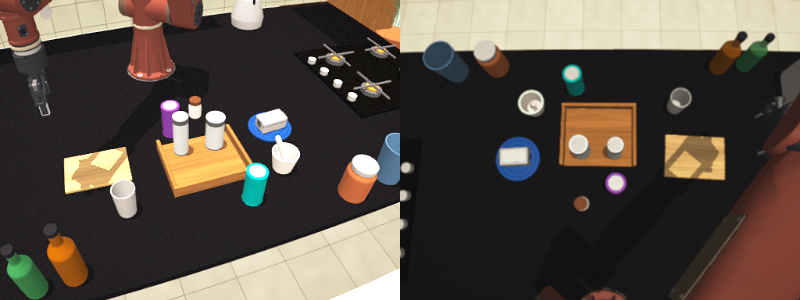

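The canisters are back in the caddy, slim at (181,135) and wide at (215,130), each within 1 mm. The tiffin is on the trivet (270,123) and the other things are undisturbed.

```bash
python3 -c "from cell import env; print(env.finish_job())"
```

```text
the job is handed in; nothing more can be done
None
```

The job is handed in: the tiffin box stands upright on the middle of the trivet, both canisters are back within about 1 mm of their starting spots, nothing else looked disturbed, and it took about 32 s.

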